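# Assemble a guide roller on its stud

## Task

Assemble the guide roller on the upright stud of the green stand. Slip on, in this order, the steel bush with its wide flange down, the orange roller over the bush's neck, the brass collar, and last the blue cap over the top of the stud, each seated flat on the part below. The worn black roller is scrap: leave it, the tape measure and the wood block where they are.

Things in the scene. Friction and masses are not known exactly. Their poses are not given: they have to be found in the camera images.
- stand: Round green base, 96 mm diameter, fixed to the bench, with an upright steel stud at its centre. Origin at the centre of its underside, on the bench; z up. The flat round seat (68 mm diameter) that the first part rests on is 12 mm above the origin. The stud is 12 mm in diameter and its tip is 74 mm above the origin; the top 8 mm taper to a 5 mm tip.
- bush: Flanged steel bush (pale silver), loose, standing flange down. Flange 52 mm diameter, 8 mm thick; above it a neck 28 mm in diameter; 34 mm high in all; 20 mm bore right through. Origin at the centre of its underside, z up along the bore. 0.12 kg. Grip it by the neck.
- roller: Orange roller with a white inner ring, loose, lying flat: 62 mm outside diameter, 30 mm high, 36 mm bore right through (it slips over the bush's neck and rests on the flange). Origin at the centre of its underside, z up along the bore. 0.11 kg.
- collar: Brass collar (a thick yellow washer), loose, lying flat: 56 mm outside diameter, 12 mm high, 20 mm bore right through; it rests on top of the roller. Origin at the centre of its underside, z up. 0.10 kg.
- cap: Blue cap, loose, standing open end down: about 41 mm outside diameter over its ribs (38 mm where the fingers grip), 30 mm high, 20 mm blind bore 20 mm deep from below; it rests on the collar with the stud's tip inside. Origin at the centre of its underside, z up. 0.06 kg.
- old_roller: Worn black roller with a grey inner ring, loose, lying flat, same size as the orange one (62 mm diameter, 30 mm high). Origin at the centre of its underside. Scrap: not to be used or moved.
- tape: Yellow tape measure, loose, 36x78x60 mm (60 high). Origin at the centre of its underside. Not to be moved.
- block: Brown wood block, loose, 45x90x34 mm (34 high), in front of a fixed red toolbox 0.2 m high which fills the bench beyond x = 0.56 m at y > 0.12 m: carry parts round in front of the toolbox or over it. Origin at the centre of its underside. Not to be moved.

How it is judged:
By the outcome, as a careful person would: the job done as asked, in the order asked, and still so for the second after the job is handed in, with the robot touching nothing.
It also fails if it takes over 133 s, if anything falls off the work surface, if the arm or the gripper's body presses on something with over 40 N, if the wrist force passes 120 N, or if a joint passes its speed limit or range.

## Robot

A 6-joint arm with a two-finger parallel gripper is mounted at the origin on a cart in front of the work surface, level with it; the furniture and walls round the work are solid. World frame = base frame: x ahead of the robot, y to its left, z up, the work surface at z = 0. Lengths are in m, angles in rad, forces in N, time in s.
With the tool pointing down it reaches from about 0.3 to 0.875 m from the base axis. Payload 6.4 kg.
Tool frame: the origin (TCP) lies on the centre line of the jaws, within the pads' length; the fingertips stand 25 mm ahead of it and the grasp point (between the pads) lies 6 mm ahead of it (ctrl.tip_reach is the distance from the TCP to the fingertips, in m); z points along the fingers, y is the line along which they close (so a half turn about z gives the same grasp; the last joint's range is limited). The gripper opens to 85 mm and grips with 20 to 120 N. Pads are 22 mm wide; open, the fingers measure 114 mm over their backs; the gripper's body (76 mm by 85 mm) begins 54 mm behind the grasp point. The pads swing forward as they close: fully open they stand 13 mm farther back than shut.
Start: joints at [-1.307, 0.181, 1.607, -0, 1.354, -0.206], TCP at [0.26, -0.513, 0.256] pointing down, gripper open.
Joint ranges: [-2.99, 2.99], [-0.89, 2.07], [0.3, 2.58], [-1.14, 4.28], [0, 2.63], [-3.12, 3.12]. Speed limits (rad/s): [2.57, 2.57, 3.01, 3.14, 3.14, 3.14].

## Interface

Orientations are given as a unit quaternion [w, x, y, z].
In Python, from bench import ctrl gives the robot as it stands.
- The arm moves only by the tool servo_tool, never from a script. Its argument "motion" is a list that holds one entry, the list of rows, each a list of 5 numbers: the shift along the tool's x, y, z in cm, then the turn about the tool's z in degrees, then the closure, from -1 (fully open) to 1 (shut). In form: [[[dx, dy, dz, twist, claw], ...]]. A call has 1 to 5 rows; each row is the pose to reach, as a shift and turn from the pose commanded when the call began, along the tool's axes at that moment; what a row does not reach only later rows make up. A row lasts 1/10 s, in which the tool goes at most 50 mm and 8.59 degrees, less where a joint would pass 70% of its speed; a pose out of reach is approached as far as the arm can. A call with a gripper value outside its range is refused whole. The fingers move at their own pace and stop on an object; the grip force is fixed at half the most. Time passes only in rows, so rows that repeat a pose let the fingers close. It gives the time, the measured TCP pose, the force, the opening and the grip force at its end, in the units of the state.
- ctrl.get_obs(): the state, without advancing time (a new reading comes with each control period).
- ctrl.camera(name): name is "scene" or "top" or "wrist"; returns a dict with "pixels" (420x560x3 uint8, red, green, blue), "depth" (420x560 float32, m along the optical axis (not along the pixel's ray), 0 where there is no reading), "fx", "fy", "cx", "cy" (pixels), "R" (3x3) and "t" (3): a world point X has camera coordinates R X + t; the wrist camera has in their place "hand_eye" (4x4, takes a point from camera to tool coordinates, whose origin is the TCP and whose axes are the flange's). Camera axes: x right, y down, z forward; pixel columns grow to the right and rows downward; lengths in m; the calibration is good to about 2 mm. The wrist camera is an equidistant fisheye: a pixel r from the principal point sees the ray r / f radians off the axis. A picture is of the moment at which its call begins: read the wrist's pose just before it.
- ctrl.hand_in(): hands the job in; it is judged then, once.
The state is a dict: "time_s": time; "q": joint angles; "dq": joint speeds; "joint_efforts": joint torques, N m; "eef_pos": TCP position; "eef_rot": TCP orientation; "wrist_force": force on the tool from outside, world axes, zero at the start; "torque": the same for the moment, N m; "opening": opening from 0.0 (shut) to 1.0 (fully open); "grasp_force": force on a finger pad.
Only numpy, scipy, OpenCV 4.12 (cv2) and the standard library are available. Lean on these libraries where they do the work, as an engineer would, in place of code of your own. Each camera call takes 0.05 s, during which the arm holds its last target. There are 200 camera calls.

## Working session

There is one attempt and no reset: what is moved stays moved. The work goes in short steps, Python scripts to look and compute and a tool call to move; the robot and the scene stay as the last step left them, time stands still between calls to the robot, and variables do not carry over. Pictures are saved under pics/ and viewed, at most 15 in all, crops included, and the job is handed in when it is done.

Besides the shell and the picture viewer there is one more tool, called by a JSON object that holds its "op" and its "data". servo_tool: Moves the arm, as the interface text tells. Its arguments: {"type":"object","properties":{"motion":{"type":"array"}},"required":["motion"]}

```bash
ls; mkdir -p pics; python3 - <<'E'
from bench import ctrl
import cv2,numpy as np
o=ctrl.get_obs();print(o)
for n in("scene","top"):
    c=ctrl.camera(n);np.savez(n+".npz",**c)
    cv2.imwrite(f"pics/{n}0.png",c["pixels"][:,:,::-1])
    print(n,c["fx"],c["cx"],c["cy"],c["R"],c["t"])
print(ctrl.tip_reach)
E
```

```text
pics
{'time_s': 0.0, 'q': array([-1.30733278e+00,  1.81558278e-01,  1.60801449e+00,  1.98124112e-05,
        1.35379835e+00, -2.06291595e-01]), 'dq': array([-0.00115338,  0.0009084 ,  0.00042837,  0.00042172,  0.00174732,
       -0.00196253]), 'joint_efforts': array([ 6.00812405e-05, -4.44866717e+01, -3.51335478e+01, -3.48846379e-04,
        9.30892158e-03,  2.21051175e-05]), 'eef_pos': array([ 0.26017293, -0.51219767,  0.25537129]), 'eef_rot': array([-8.89147554e-04,  9.72542955e-01,  2.32721745e-01, -1.57481366e-05]), 'wrist_force': array([0.55514279, 0.08414803, 0.02426979]), 'torque': array([ 0.07650691, -0.02467688, -0.0225391 ]), 'grasp_force': 0.0, 'opening': 0.9987452805359659}
scene 419.15668196281973 277.151601210142 209.72257274781927 [[-0.88815185 -0.45946159 -0.00901841]
 [-0.32162723  0.6354919  -0.70193017]
 [ 0.32824108 -0.62052002 -0.71218867]] [0.52212715 0.16156433 0.80819729]
top 540.7168152869091 271.66797315723255 206.93120988569797 [[-0.29450399 -0.95563455 -0.00547718]
 [-0.92072446  0.2852715  -0.26624546]
 [ 0.25599584 -0.07336738 -0.9638897 ]] [0.19408727 0.47506182 1.10043681]
0.025
```

View pics/top0.png

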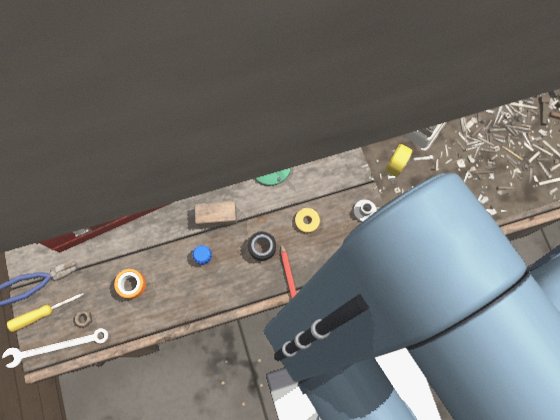

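View pics/scene0.png

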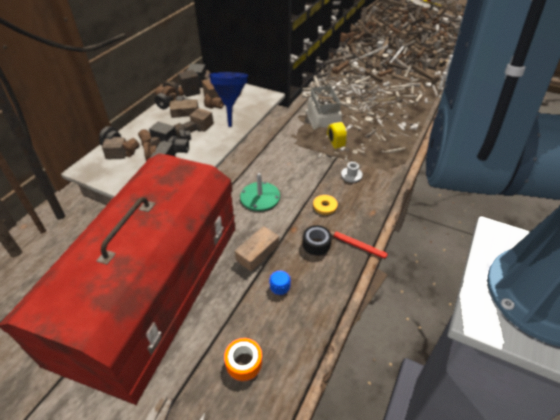

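Top view: bush (366,209), collar (307,220), black roller (262,246), cap (202,255), roller (129,284), block (215,212), stand partly hidden (272,172) by a dark overhead object. Scene view: stand (260,196) with stud tip (259,175), bush (351,172), collar (325,204), cap (280,282), roller (243,358), all clear.

```bash
cat > h.py <<'E'
import numpy as np,cv2
from scipy.optimize import least_squares
def cloud(c):
    v,u=np.mgrid[0:420,0:560]; d=c["depth"]
    P=np.stack([(u-c["cx"])/c["fx"]*d,(v-c["cy"])/c["fy"]*d,d],-1)
    X=(P-c["t"])@c["R"]; X[d==0]=np.nan
    return X
def proj(c,X):
    p=c["R"]@np.array(X)+c["t"]; return c["fx"]*p[0]/p[2]+c["cx"],c["fy"]*p[1]/p[2]+c["cy"]
def circ(p,r):  # top-face points: smallest enclosing circle and mean
    (x,y),R=cv2.minEnclosingCircle(p[:,:2].astype(np.float32)); return x,y,R
E
python3 - <<'E'
from h import *
S={n:dict(np.load(n+".npz")) for n in("scene","top")}
px={"scene":dict(stand=(260,196),bush=(351,172),collar=(325,204),cap=(280,282),roller=(243,358),old=(317,239),tape=(338,134),block=(257,249)),
"top":dict(bush=(366,209),collar=(307,220),cap=(202,255),roller=(129,284),old=(262,246),block=(215,212),tape=(400,158))}
zt=dict(stand=.012,bush=.034,collar=.012,cap=.03,roller=.03,old=.03,tape=.06,block=.034)
for n in S:
    X=cloud(S[n])
    for k,(u,v) in px[n].items():
        w=40;Y=X[max(v-w,0):v+w,max(u-w,0):u+w].reshape(-1,3)
        med=X[v-3:v+4,u-3:u+4].reshape(-1,3);med=np.nanmedian(med,0)
        Y=Y[np.hypot(*(Y[:,:2]-med[:2]).T)<.06]
        top=Y[abs(Y[:,2]-zt[k])<.004]
        if len(top)<5: print(n,k,"few",med);continue
        print(n,k,len(top),"mean",top.mean(0).round(4),"box",((top.min(0)+top.max(0))/2).round(4)[:2],np.ptp(top,0).round(3)[:2],"enc",np.round(circ(top,0),4))
X=cloud(S["top"])
for u,v in((100,50),(300,50),(300,130),(500,60),(150,180),(270,150),(350,140)): print(u,v,X[v,u].round(3))
X=cloud(S["scene"])
st=X[150:215,225:300].reshape(-1,3);st=st[(st[:,2]>.02)&(st[:,2]<.09)];print("stud",len(st),st.mean(0),st.max(0),np.median(st,0),st.min(0))
print([X[v,u].round(3) for u,v in((230,85),(250,130),(300,60),(322,105))])
E
```

```text
scene stand 779 mean [0.6229 0.0209 0.0118] box [0.6261 0.0161] [0.093 0.095] enc [0.6258 0.0167 0.0484]
scene bush 57 mean [ 0.4579 -0.1558  0.0338] box [ 0.4578 -0.1559] [0.025 0.029] enc [ 0.4584 -0.1561  0.0147]
scene collar 308 mean [ 0.4743 -0.0237  0.0123] box [ 0.475 -0.026] [0.054 0.057] enc [ 0.4747 -0.0257  0.0295]
scene cap 261 mean [0.4663 0.2228 0.0298] box [0.4673 0.2219] [0.04  0.039] enc [0.4671 0.2215 0.0201]
scene roller 724 mean [0.4506 0.3877 0.0301] box [0.4513 0.3869] [0.061 0.061] enc [0.4518 0.3864 0.0315]
scene old 382 mean [0.4464 0.0913 0.0301] box [0.4468 0.0893] [0.061 0.063] enc [0.4471 0.0895 0.032 ]
scene tape 110 mean [ 0.5409 -0.259   0.0595] box [ 0.5417 -0.2593] [0.04  0.045] enc [ 0.5421 -0.2591  0.0231]
scene block 764 mean [0.5464 0.1704 0.0344] box [0.5475 0.1688] [0.061 0.092] enc [0.5478 0.1676 0.0483]
top bush 61 mean [ 0.4576 -0.1569  0.0335] box [ 0.4575 -0.1575] [0.027 0.026] enc [ 0.4576 -0.1576  0.014 ]
top collar 367 mean [ 0.4745 -0.0253  0.0119] box [ 0.4692 -0.0258] [0.065 0.054] enc [ 0.4686 -0.0233  0.0335]
top cap 216 mean [0.46
[... 274 characters left out ...]
  0.0312]
top block 745 mean [0.5461 0.1661 0.034 ] box [0.5466 0.1664] [0.06  0.095] enc [0.5468 0.1664 0.0488]
top tape 219 mean [ 0.5399 -0.2634  0.0592] box [ 0.5397 -0.2624] [0.049 0.045] enc [ 0.5397 -0.2634  0.0253]
100 50 [0.281 0.147 1.091]
300 50 [0.281 0.103 1.069]
300 130 [0.281 0.101 1.019]
500 60 [0.28  0.033 1.03 ]
150 180 [0.281 0.154 1.013]
270 150 [0.281 0.111 1.009]
350 140 [0.281 0.079 0.995]
stud 215 [0.64595269 0.0543695  0.06297589] [0.74020396 0.16843944 0.08988153] [0.62352548 0.01942992 0.0684425 ] [ 0.61816621 -0.04144679  0.02131632]
[array([ 0.762, -0.102,  0.203]), array([ 0.73 , -0.125,  0.073]), array([ 0.739, -0.441,  0.122]), array([ 0.609, -0.309,  0.079])]
```

{"op": "servo_tool", "data": {"motion": [[[33.7, -22.7, 9, 26.9, -1], [33.7, -22.7, 9, 26.9, -1], [33.7, -22.7, 9, 26.9, -1], [33.7, -22.7, 9, 26.9, -1], [33.7, -22.7, 9, 26.9, -1]]]}}

```text
time_s: 0.6
eef_pos: [0.3785, -0.2994, 0.202]
eef_rot: [-0.0, 1.0, -0.001, -0.0]
wrist_force: [0.8, -0.2, 0.3]
opening: 1.0
grasp_force: 0.0
```

{"op": "servo_tool", "data": {"motion": [[[7.9, -14.2, 5, 0, -1], [7.9, -14.2, 5, 0, -1], [7.9, -14.2, 5, 0, -1], [7.9, -14.2, 5, 0, -1], [7.9, -14.2, 5, 0, -1]]]}}

```text
time_s: 1.1
eef_pos: [0.4569, -0.1563, 0.1512]
eef_rot: [-0.001, 1.0, 0.002, -0.001]
wrist_force: [0.0, -0.9, -0.3]
opening: 1.002
grasp_force: 0.0
```

```bash
cat > w.py <<'E'
import sys
from h import *
from bench import ctrl
from scipy.spatial.transform import Rotation as Ro
def wrist(name=None):
    o=ctrl.get_obs(); c=ctrl.camera("wrist")
    if name: cv2.imwrite(f"pics/{name}.png",c["pixels"][:,:,::-1])
    v,u=np.mgrid[0:420,0:560]; a=(u-c["cx"])/c["fx"]; b=(v-c["cy"])/c["fy"]; r=np.hypot(a,b)+1e-9
    d=c["depth"]; k=np.tan(np.minimum(r,1.5))/r
    P=np.stack([a*k*d,b*k*d,d],-1); H=c["hand_eye"]; T=P@H[:3,:3].T+H[:3,3]
    w,x,y,z=o["eef_rot"]; X=T@Ro.from_quat([x,y,z,w]).as_matrix().T+o["eef_pos"]
    bad=(d==0)|(r>1.4); X[bad]=np.nan; T[bad]=np.nan
    return o,c,T,X
E
python3 - <<'E'
from w import *
o,c,T,X=wrist("w1");print(o["eef_pos"],o["eef_rot"],c["hand_eye"],c["fx"])
np.savez("w1.npz",T=T,X=X)
for k,(x,y,zt) in dict(bush=(.458,-.157,.034),stand=(.626,.016,.012),collar=(.4747,-.0255,.012)).items():
    m=(np.hypot(X[...,0]-x,X[...,1]-y)<.055)&(abs(X[...,2]-zt)<.004); p=X[m]
    if len(p)>5: print(k,len(p),p.mean(0).round(4),((p.min(0)+p.max(0))/2).round(4),np.ptp(p,0).round(3),np.round(circ(p,0),4))
m=(np.hypot(X[...,0]-.626,X[...,1]-.016)<.03)&(X[...,2]>.02)
print(X[m].mean(0),len(X[m]))
c=ctrl.camera("scene");cv2.imwrite("pics/s1.png",c["pixels"][60:240,250:450,::-1].repeat(3,0).repeat(3,1))
Y=cloud(c);m=(np.hypot(Y[...,0]-.458,Y[...,1]+.157)<.08)&(Y[...,2]>.05)&(Y[...,2]<.3);print("lowest gripper z",np.sort(Y[m][:,2])[:40:4])
E
```

```text
[ 0.45691229 -0.1562934   0.15122538] [-0.00105283  0.9999961   0.00226159 -0.00125474] [[-1.31772510e-03 -9.64958551e-01 -2.62399043e-01  6.67868618e-02]
 [ 9.99998873e-01 -1.08259639e-03 -1.04064013e-03  1.24436483e-03]
 [ 7.20102337e-04 -2.62400118e-01  9.64958890e-01 -1.17261064e-01]
 [ 0.00000000e+00  0.00000000e+00  0.00000000e+00  1.00000000e+00]] 325.19226210127806
bush 543 [ 0.4595 -0.1598  0.0332] [ 0.4592 -0.1597  0.0327] [0.027 0.026 0.005] [ 0.4592 -0.16    0.014 ]
stand 4402 [0.6155 0.008  0.0111] [0.619  0.0123 0.012 ] [0.08  0.095 0.008] [0.6256 0.0124 0.0476]
collar 2435 [ 0.4766 -0.0295  0.0116] [ 0.4761 -0.0278  0.011 ] [0.055 0.056 0.006] [ 0.4761 -0.0279  0.0281]
[0.62458588 0.00949156 0.05044324] 627
lowest gripper z [0.14068866 0.14157045 0.14189682 0.14319531 0.14356608 0.14486407
 0.14580609 0.14705276 0.14753261 0.14804758]
```

View pics/w1.png

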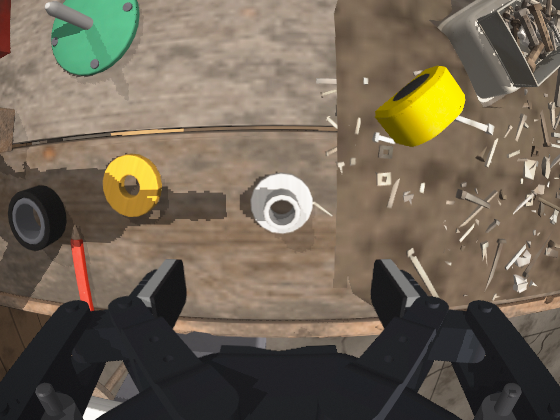

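Wrist view: bush (282,203) centred between the fingers, collar (132,186), stand (93,30), tape right; the jaws are clear to descend. All three cameras agree within 2–3 mm.

{"op": "servo_tool", "data": {"motion": [[[0.1, 0.2, 5, 0, -1], [0.1, 0.2, 9.5, 0, -1], [0.1, 0.2, 11.7, 0, -1], [0.1, 0.2, 11.7, 0, -1], [0.1, 0.2, 11.7, 0, 0]]]}}

```text
time_s: 1.7
eef_pos: [0.4582, -0.1628, 0.0364]
eef_rot: [0.0, 1.0, -0.001, 0.0]
wrist_force: [-0.3, -0.4, 0.1]
opening: 0.856
grasp_force: 0.0
```

{"op": "servo_tool", "data": {"motion": [[[0, 0, 0, 0, 1], [0, 0, 0, 0, 1], [0, 0, 0, 0, 1], [0, 0, 0, 0, 1], [0, 0, 0, 0, 1]]]}}

```text
time_s: 2.2
eef_pos: [0.4591, -0.162, 0.0372]
eef_rot: [0.001, 1.0, 0.0, 0.001]
wrist_force: [-1.8, -0.2, 6.3]
opening: 0.296
grasp_force: 59.4
```

{"op": "servo_tool", "data": {"motion": [[[0, 0, -5, 0, 1], [0, 0, -10, 0, 1], [0, 0, -12, 0, 1], [0, 0, -12, 0, 1], [0, 0, -12, 0, 1]]]}}

```text
time_s: 2.7
eef_pos: [0.4579, -0.1611, 0.1557]
eef_rot: [0.0, 1.0, 0.0, 0.0]
wrist_force: [-0.4, 0.2, -1.7]
opening: 0.3
grasp_force: 59.7
```

```bash
cat > look.py <<'E'
from w import *
o,c,T,X=wrist(sys.argv[1]);print(o["eef_pos"].round(4),o["eef_rot"].round(4),o["opening"])
m=(np.hypot(X[...,0]-.626,X[...,1]-.016)<.03)&(X[...,2]>.03)&(X[...,2]<.08)
if m.sum()>20:
  p=X[m];t=p[p[:,2]>.066];print("stud wrist",p.mean(0).round(4),np.median(t,0).round(4),len(t))
m=(np.hypot(X[...,0]-.626,X[...,1]-.016)<.06)&(abs(X[...,2]-.012)<.004)
if m.sum()>20: print("base wrist",np.round(circ(X[m],0),4),m.sum())
s=ctrl.camera("scene");Y=cloud(s);x,y,z=o["eef_pos"]
m=(np.hypot(Y[...,0]-x,Y[...,1]-y)<.05)&(Y[...,2]<z+.03)&(Y[...,2]>z-.08);p=Y[m]
for a in np.arange(-.05,.02,.004):
  q=p[abs(p[:,2]-z-a)<.002]
  if len(q)>3: print("dz",round(a,3),"x",q[:,0].min().round(4),q[:,0].max().round(4),"y",q[:,1].min().round(4),q[:,1].max().round(4),len(q))
u,v=map(int,proj(s,[x,y,z-.02]));cv2.imwrite(f"pics/{sys.argv[1]}s.png",cv2.resize(s["pixels"][max(v-60,0):v+60,max(u-80,0):u+80,::-1],None,fx=4,fy=4,interpolation=2))
E
python3 look.py w2
```

```text
[ 0.4579 -0.1611  0.1557] [2.e-04 1.e+00 3.e-04 3.e-04] 0.30024644727809313
stud wrist [0.6247 0.0095 0.0545] [0.6255 0.0103 0.0698] 131
base wrist [0.625  0.0127 0.0479] 4541
dz -0.034 x 0.4313 0.4789 y -0.1703 -0.1333 38
dz -0.03 x 0.4319 0.4811 y -0.1828 -0.1325 122
dz -0.026 x 0.4391 0.4758 y -0.164 -0.14 11
dz -0.022 x 0.4429 0.4681 y -0.1591 -0.1378 15
dz -0.018 x 0.4432 0.4681 y -0.1662 -0.1362 12
dz -0.014 x 0.4433 0.4676 y -0.1561 -0.1318 19
dz -0.01 x 0.4434 0.4671 y -0.1795 -0.1317 24
dz -0.006 x 0.4433 0.4677 y -0.1772 -0.1308 29
dz -0.002 x 0.4431 0.4678 y -0.1752 -0.1313 23
dz 0.002 x 0.4462 0.4677 y -0.1729 -0.1317 24
dz 0.006 x 0.446 0.4647 y -0.1767 -0.1323 19
dz 0.01 x 0.4463 0.4641 y -0.1787 -0.1323 14
dz 0.014 x 0.4473 0.4513 y -0.1772 -0.1719 4
dz 0.018 x 0.4438 0.4493 y -0.1785 -0.1347 8
```

View pics/w2s.png

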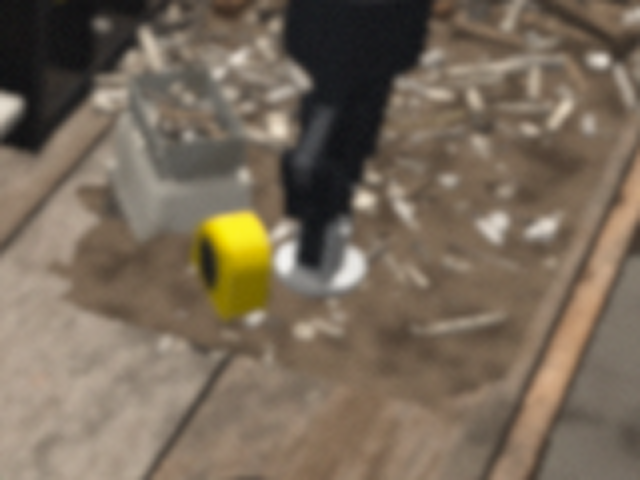

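Gripped cleanly: the flange (320,265) hangs level below the pads. Scene-camera frame reads about 3.5 mm high in y relative to the robot frame; I'll correct for that.

{"op": "servo_tool", "data": {"motion": [[[16.8, -17.4, 0, 0, 1], [16.8, -17.4, 0, 0, 1], [16.8, -17.4, 0, 0, 1], [16.8, -17.4, 0, 0, 1], [16.8, -17.4, 0, 0, 1]]]}}

```text
time_s: 3.3
eef_pos: [0.6262, 0.0151, 0.1531]
eef_rot: [-0.0, 1.0, 0.001, -0.002]
wrist_force: [0.5, -0.9, -0.4]
opening: 0.294
grasp_force: 59.7
```

{"op": "servo_tool", "data": {"motion": [[[0, 0, 0, 0, 1], [0, 0, 0, 0, 1], [0, 0, 0, 0, 1]]]}}

```text
time_s: 3.6
eef_pos: [0.6246, 0.0123, 0.1539]
eef_rot: [-0.0, 1.0, -0.0, -0.002]
wrist_force: [-0.8, -0.0, -0.4]
opening: 0.297
grasp_force: 59.8
```

```bash
python3 look.py w3
```

```text
[0.6246 0.0123 0.1539] [-1.0e-04  1.0e+00 -0.0e+00 -1.8e-03] 0.2968768628741884
stud wrist [0.6317 0.0129 0.0414] [nan nan nan] 0
base wrist [0.6271 0.0133 0.0475] 6343
dz -0.034 x 0.5982 0.6426 y 0.0051 0.0386 19
dz -0.03 x 0.5981 0.6463 y -0.009 0.04 92
dz -0.026 x 0.5984 0.6475 y -0.0102 0.0363 65
dz -0.022 x 0.6104 0.6306 y -0.0075 0.0329 19
dz -0.018 x 0.6109 0.6278 y -0.0055 0.0367 22
dz -0.014 x 0.6111 0.6321 y -0.0055 0.0384 26
dz -0.01 x 0.6103 0.6319 y -0.0082 0.0395 34
dz -0.006 x 0.6106 0.6309 y -0.0016 0.0389 30
dz -0.002 x 0.6105 0.6302 y -0.0049 0.0406 48
dz 0.002 x 0.6133 0.6293 y -0.0062 0.0407 27
dz 0.006 x 0.6126 0.6301 y -0.0068 0.0405 25
dz 0.01 x 0.6133 0.6289 y -0.0076 0.0407 23
dz 0.014 x 0.6136 0.6267 y -0.0063 0.0374 21
dz 0.018 x 0.6121 0.6234 y -0.008 0.038 11
  return _methods._mean(a, axis=axis, dtype=dtype,
  ret = um.true_divide(
```

View pics/w3s.png

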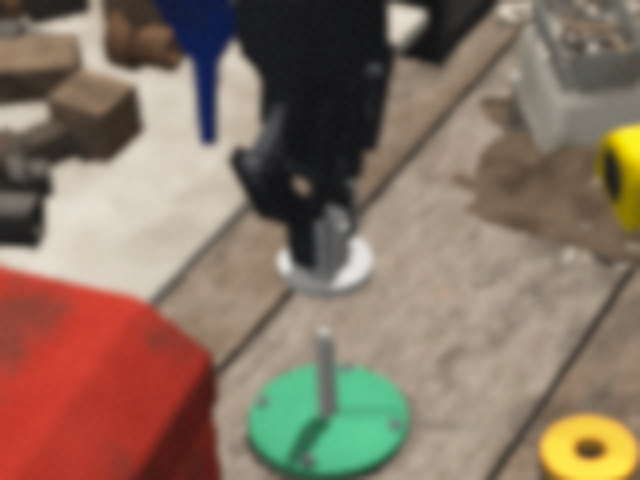

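Image: bush flange (325,265) nearly above the stud tip (323,330); it needs about 3 mm more in x.

{"op": "servo_tool", "data": {"motion": [[[0.3, -0.1, 0, 0, 1], [0.3, -0.1, 2, 0, 1], [0.3, -0.1, 4, 0, 1], [0.3, -0.1, 5, 0, 1], [0.3, -0.1, 6, 0, 1]]]}}

```text
time_s: 4.2
eef_pos: [0.6289, 0.0133, 0.0953]
eef_rot: [-0.0, 1.0, -0.0, -0.0]
wrist_force: [0.1, 0.7, -1.3]
opening: 0.299
grasp_force: 59.7
```

{"op": "servo_tool", "data": {"motion": [[[0, 0, 1.5, 0, 1], [0, 0, 3, 0, 1], [0, 0, 3.8, 0, 1], [0, 0, 4.2, 0, 1], [0, 0, 4.2, 0, 1]]]}}

```text
time_s: 4.7
eef_pos: [0.6287, 0.0138, 0.053]
eef_rot: [-0.0, 1.0, 0.0, -0.001]
wrist_force: [0.3, -0.4, -0.9]
opening: 0.3
grasp_force: 59.7
```

{"op": "servo_tool", "data": {"motion": [[[0, 0, 0.15, 0, 1], [0, 0, 0.25, 0, 1], [0, 0, 0.25, 0, -1], [0, 0, 0.25, 0, -1], [0, 0, 0.25, 0, -1]]]}}

```text
time_s: 5.2
eef_pos: [0.6294, 0.0137, 0.0517]
eef_rot: [0.0, 1.0, 0.0, 0.0]
wrist_force: [0.6, 0.1, -0.1]
opening: 0.795
grasp_force: 0.0
```

{"op": "servo_tool", "data": {"motion": [[[0, 0, 0, 0, -1], [0, 0, -5, 0, -1], [0, 0, -10, 0, -1], [0, 0, -15, 0, -1], [0, 0, -15, 0, -1]]]}}

```text
time_s: 5.7
eef_pos: [0.6338, 0.0131, 0.2107]
eef_rot: [0.001, 1.0, 0.0, 0.008]
wrist_force: [1.6, 0.4, 0.6]
opening: 0.999
grasp_force: 0.0
```

```bash
cat > chk.py <<'E'
from w import *
z=float(sys.argv[1]); x0,y0=(float(a) for a in sys.argv[2:4])
o,c,T,X=wrist();print(o["eef_pos"].round(4),o["eef_rot"].round(4))
s=ctrl.camera("scene");Y=cloud(s)
for n,A,b in(("wrist",X,-.0035),("scene",Y,0)):
  m=(np.hypot(A[...,0]-x0,A[...,1]-y0-b)<.04)&(abs(A[...,2]-z)<.004);p=A[m]
  if len(p)>5:print(n,len(p),((p.min(0)+p.max(0))/2).round(4),np.ptp(p,0).round(3),"z",np.median(p[:,2]).round(4))
  m=(np.hypot(A[...,0]-x0,A[...,1]-y0-b)<.03);print(n,"heights",np.histogram(A[m][:,2],np.arange(.0,.1,.006))[0])
if len(sys.argv)>4:
  u,v=map(int,proj(s,[x0,y0,z]));cv2.imwrite(f"pics/{sys.argv[4]}.png",cv2.resize(s["pixels"][max(v-50,0):v+50,max(u-60,0):u+60,::-1],None,fx=5,fy=5,interpolation=2))
E
python3 chk.py .02 .6258 .0167 c1
```

```text
[0.6338 0.0131 0.2107] [1.2e-03 1.0e+00 3.0e-04 7.6e-03]
wrist 1284 [0.6293 0.0127 0.02  ] [0.051 0.049 0.008] z 0.0195
wrist heights [   0  485  276 1235   57   71   62  328   19   25   28   94   45    0
    0    0]
scene 172 [0.6276 0.0152 0.02  ] [0.052 0.051 0.008] z 0.0203
scene heights [  0  28  88 159  20  25  27  52  15   7  12  14   6   0   0   0]
```

View pics/c1.png

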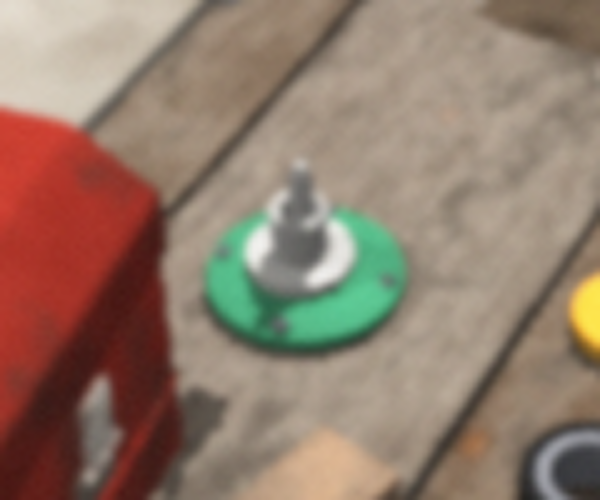

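Bush seated flat round the stud (flange centred at (300,255), clear of the base rim). Next the roller, going in front of the toolbox.

{"op": "servo_tool", "data": {"motion": [[[-17.5, -4, 0, 0, -1], [-17.5, -4, 0, 0, -1], [-17.5, -4, 0, 0, -1], [-17.5, -4, 0, 0, -1], [-17.5, -9, 0, 0, -1]]]}}

```text
time_s: 6.3
eef_pos: [0.4495, 0.1012, 0.1984]
eef_rot: [0.001, 1.0, -0.003, -0.003]
wrist_force: [1.1, 0.6, -0.8]
opening: 0.999
grasp_force: 0.0
```

{"op": "servo_tool", "data": {"motion": [[[0, -27, 6, 0, -1], [0, -27, 6, 0, -1], [0, -27, 6, 0, -1], [0, -27, 6, 0, -1], [0, -27, 6, 0, -1]]]}}

```text
time_s: 6.8
eef_pos: [0.4522, 0.3491, 0.1442]
eef_rot: [0.001, 1.0, 0.0, -0.002]
wrist_force: [1.0, -0.3, -0.1]
opening: 1.0
grasp_force: 0.0
```

{"op": "servo_tool", "data": {"motion": [[[0, 0, 0, 0, -1], [0, 0, 0, 0, -1]]]}}

```text
time_s: 7.0
eef_pos: [0.4519, 0.3479, 0.1442]
eef_rot: [0.001, 1.0, 0.002, -0.002]
wrist_force: [-0.4, -0.5, -0.3]
opening: 0.996
grasp_force: 0.0
```

```bash
python3 chk.py .03 .4515 .3866
```

```text
[0.4519 0.3479 0.1442] [ 0.0013  1.      0.0015 -0.0023]
wrist 3337 [0.452  0.384  0.0291] [0.061 0.061 0.006] z 0.0294
wrist heights [ 408  124  149  162 2434  695    0    0    0    0    0    0    0    0
    0    0]
scene 731 [0.451  0.387  0.0299] [0.061 0.062 0.008] z 0.0302
scene heights [163  46  45  52 293 384   0   0   0   0   0   0   0   0   0   0]
```

{"op": "servo_tool", "data": {"motion": [[[0, -3.6, 1, 0, -1], [0, -3.6, 5, 0, -1], [0, -3.6, 9, 0, -1], [0, -3.6, 12, 0, -1], [0, -3.6, 12, 0, -1]]]}}

```text
time_s: 7.6
eef_pos: [0.4511, 0.3802, 0.0227]
eef_rot: [0.002, 1.0, -0.001, -0.004]
wrist_force: [-1.2, -0.7, -0.3]
opening: 1.0
grasp_force: 0.0
```

{"op": "servo_tool", "data": {"motion": [[[0, 0, 0, 0, 1], [0, 0, 0, 0, 1], [0, 0, 0, 0, 1], [0, 0, 0, 0, 1]]]}}

```text
time_s: 8.0
eef_pos: [0.4561, 0.3844, 0.03]
eef_rot: [-0.001, 1.0, 0.0, 0.002]
wrist_force: [0.1, -2.2, 7.1]
opening: 0.699
grasp_force: 64.8
```

{"op": "servo_tool", "data": {"motion": [[[0, 0, -5, 0, 1], [0, 0, -10, 0, 1], [0, 0, -15, 0, 1], [0, 0, -16, 0, 1], [0, 0, -16, 0, 1]]]}}

```text
time_s: 8.5
eef_pos: [0.4555, 0.3847, 0.1908]
eef_rot: [-0.002, 1.0, 0.0, 0.003]
wrist_force: [0.3, -0.6, -1.5]
opening: 0.699
grasp_force: 65.1
```

```bash
python3 look.py w4; python3 - <<'E'
from w import *
o=ctrl.get_obs();print(o["eef_pos"],o["wrist_force"],o["q"])
Y=cloud(ctrl.camera("scene"));x,y,z=.454,.387,o["eef_pos"][2]
m=(np.hypot(Y[...,0]-x,Y[...,1]-y)<.05)&(Y[...,2]>.05)&(Y[...,2]<z+.02);print(np.histogram(Y[m][:,2]-z,np.arange(-.05,.02,.003)))
E
```

```text
[0.4555 0.3847 0.1908] [-1.7e-03  1.0e+00  2.0e-04  3.1e-03] 0.6994659652681776
base wrist [0.6236 0.0419 0.0354] 328
dz -0.03 x 0.4193 0.4673 y 0.3661 0.4156 57
dz -0.026 x 0.4187 0.4641 y 0.3665 0.4154 62
dz -0.022 x 0.4192 0.4635 y 0.366 0.4209 78
dz -0.018 x 0.4192 0.4625 y 0.3655 0.4209 72
dz -0.014 x 0.4186 0.4623 y 0.3488 0.4268 83
dz -0.01 x 0.4193 0.4623 y 0.3408 0.4282 95
dz -0.006 x 0.419 0.469 y 0.3491 0.4288 140
dz -0.002 x 0.419 0.4744 y 0.3499 0.4283 534
dz 0.002 x 0.4287 0.4625 y 0.3499 0.4282 40
dz 0.006 x 0.4432 0.4608 y 0.3503 0.4282 36
dz 0.01 x 0.4426 0.4588 y 0.3483 0.4288 32
dz 0.014 x 0.4429 0.4568 y 0.3487 0.4283 41
dz 0.018 x 0.4414 0.4552 y 0.3498 0.427 17
[0.45316721 0.38329086 0.18600128] [-0.22178051  0.22461485 -1.36142417] [5.02231216e-01 2.91953425e-01 1.62097161e+00 4.26137152e-05
 1.23004621e+00 2.07276740e+00]
(array([  0,   0,   0,   0,   0,   0,   1,  39,  49,  57,  54,  49,  63,
        59,  81,  69, 444, 161,  30,  26,  21,  25,  28]), array([-0.05 , -0.047, -0.044, -0.041, -0.038, -0.035, -0.032, -0.029,
       -0.026, -0.023, -0.02 , -0.017, -0.014, -0.011, -0.008, -0.005,
       -0.002,  0.001,  0.004,  0.007,  0.01 ,  0.013,  0.016,  0.019]))
```

View pics/w4s.png

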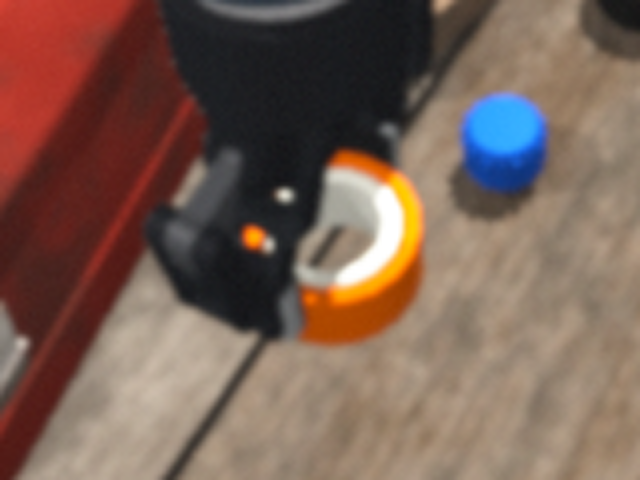

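Image: roller gripped across its diameter, level (340,250), hanging clear of the cap.

{"op": "servo_tool", "data": {"motion": [[[0, 24, 0, 0, 1], [0, 24, 0, 0, 1], [0, 24, 0, 0, 1], [0, 24, 0, 0, 1], [0, 24, 0, 0, 1]]]}}

```text
time_s: 9.15
eef_pos: [0.4521, 0.1414, 0.1845]
eef_rot: [0.0, 1.0, -0.0, -0.002]
wrist_force: [0.7, 0.4, -0.7]
opening: 0.697
grasp_force: 65.2
```

{"op": "servo_tool", "data": {"motion": [[[0, 5, 0, 0, 1], [2, 9, 0, 0, 1], [6, 13, 0, 0, 1], [11, 13, 0, 0, 1], [16, 13, 0, 0, 1]]]}}

```text
time_s: 9.65
eef_pos: [0.6094, 0.0118, 0.1842]
eef_rot: [-0.0, 1.0, -0.002, -0.002]
wrist_force: [0.6, 0.4, -0.2]
opening: 0.699
grasp_force: 65.2
```

{"op": "servo_tool", "data": {"motion": [[[1.7, 0, 2, 0, 1], [1.7, 0, 2, 0, 1], [1.7, 0, 2, 0, 1], [1.7, 0, 2, 0, 1]]]}}

```text
time_s: 10.05
eef_pos: [0.6249, 0.0141, 0.166]
eef_rot: [-0.0, 1.0, 0.0, -0.001]
wrist_force: [0.3, 1.4, -1.4]
opening: 0.697
grasp_force: 65.2
```

```bash
cat > part.py <<'E'
# outer extents of a coloured held part and bush neck in scene frame: args hue range
from w import *
lo,hi,r=float(sys.argv[1]),float(sys.argv[2]),float(sys.argv[3])
s=ctrl.camera("scene");o=ctrl.get_obs();Y=cloud(s);x,y,z=o["eef_pos"];print("tcp",o["eef_pos"].round(4),o["wrist_force"].round(1))
h=cv2.cvtColor(s["pixels"],cv2.COLOR_RGB2HSV)
m=(h[...,0]>=lo)&(h[...,0]<=hi)&(h[...,1]>130)&(np.hypot(Y[...,0]-x,Y[...,1]-y)<.06)&(abs(Y[...,2]-z)<.05)
p=Y[m]; print(len(p),"z",p[:,2].min().round(4),p[:,2].max().round(4))
q=p
f=least_squares(lambda c:np.hypot(q[:,0]-c[0],q[:,1]-c[1])-r if 0 else np.maximum(np.hypot(q[:,0]-c[0],q[:,1]-c[1])-r,0)*30+0,[x,y])
side=q[q[:,2]<q[:,2].max()-.005]
g=least_squares(lambda c:np.hypot(side[:,0]-c[0],side[:,1]-c[1])-r,[x,y],loss="soft_l1",f_scale=.001)
print("side fit",g.x.round(4),len(side),"extent centre",((q.min(0)+q.max(0))/2).round(4),np.ptp(q,0).round(3))
if len(sys.argv)>4:
  u,v=map(int,proj(s,[x,y,z-.05]));cv2.imwrite(f"pics/{sys.argv[4]}.png",cv2.resize(s["pixels"][max(v-50,0):v+50,max(u-60,0):u+60,::-1],None,fx=5,fy=5,interpolation=2))
E
python3 part.py 3 18 .031 p1
```

```text
tcp [0.6253 0.0141 0.1668] [ 0.2  0.4 -1.3]
324 z 0.1369 0.216
side fit [0.6217 0.0157] 318 extent centre [0.619  0.0242 0.1765] [0.061 0.091 0.079]
```

View pics/p1.png

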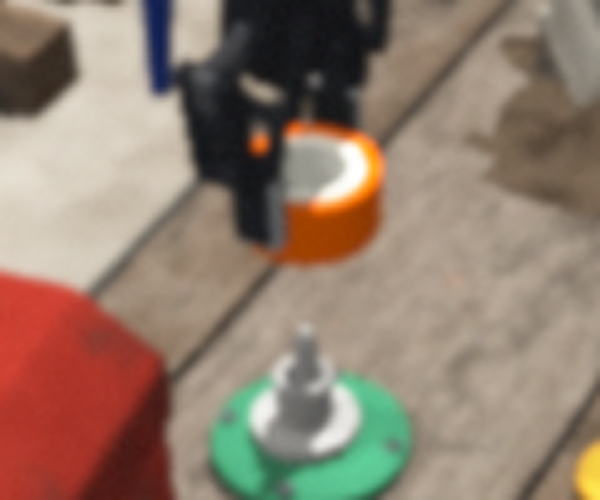

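Image: roller (320,190) nearly above the bush and stud (305,330); about 5 mm more in x needed.

{"op": "servo_tool", "data": {"motion": [[[0.5, 0, 0, 0, 1], [0.5, 0, 3, 0, 1], [0.5, 0, 6, 0, 1], [0.5, 0, 8, 0, 1], [0.5, 0, 8, 0, 1]]]}}

```text
time_s: 10.6
eef_pos: [0.6289, 0.0142, 0.0842]
eef_rot: [-0.0, 1.0, 0.0, -0.003]
wrist_force: [-0.5, 0.0, -1.6]
opening: 0.698
grasp_force: 65.2
```

```bash
python3 part.py 3 18 .031; python3 part.py 3 18 .031;
```

```text
tcp [0.6303 0.014  0.0863] [-0.   0.1 -0.8]
260 z 0.0554 0.1359
side fit [0.6257 0.0156] 256 extent centre [0.6229 0.028  0.0957] [0.06  0.088 0.081]
tcp [0.6316 0.0138 0.0879] [ 0.7  0.  -0.6]
260 z 0.0401 0.1357
side fit [0.6271 0.0151] 254 extent centre [0.6247 0.0259 0.0879] [0.061 0.087 0.096]
```

{"op": "servo_tool", "data": {"motion": [[[0, 0, 0.8, 0, 1], [0, 0, 1.5, 0, 1], [0, 0, 2.2, 0, 1], [0, 0, 2.9, 0, 1], [0, 0, 3.2, 0, 1]]]}}

```text
time_s: 11.2
eef_pos: [0.6306, 0.0139, 0.0538]
eef_rot: [-0.0, 1.0, 0.0, -0.001]
wrist_force: [-0.2, 0.0, -1.2]
opening: 0.696
grasp_force: 65.2
```

{"op": "servo_tool", "data": {"motion": [[[0, 0, 0, 0, 1], [0, 0, 0, 0, 1]]]}}

```text
time_s: 11.4
eef_pos: [0.6313, 0.0138, 0.0549]
eef_rot: [0.0, 1.0, 0.0, -0.0]
wrist_force: [-0.2, -0.1, -0.8]
opening: 0.7
grasp_force: 65.2
```

{"op": "servo_tool", "data": {"motion": [[[0, 0, 0.2, 0, 1], [0, 0, 0.4, 0, 1], [0, 0, 0.4, 0, 1], [0, 0, 0.4, 0, -1], [0, 0, 0.4, 0, -1]]]}}

```text
time_s: 11.9
eef_pos: [0.6315, 0.0138, 0.0513]
eef_rot: [0.0, 1.0, 0.0, 0.0]
wrist_force: [-0.2, -0.3, -0.1]
opening: 0.995
grasp_force: 0.0
```

{"op": "servo_tool", "data": {"motion": [[[0, 0, 0, 0, -1], [0, 0, 0, 0, -1], [0, 0, -5, 0, -1], [0, 0, -10, 0, -1], [0, 0, -13, 0, -1]]]}}

```text
time_s: 12.4
eef_pos: [0.6328, 0.0136, 0.1852]
eef_rot: [0.0, 1.0, 0.0, 0.002]
wrist_force: [0.7, 0.1, 0.7]
opening: 0.998
grasp_force: 0.0
```

```bash
python3 chk.py .05 .6276 .0152 c2
```

```text
[0.6328 0.0136 0.1852] [4.0e-04 1.0e+00 2.0e-04 2.4e-03]
wrist 2953 [0.6273 0.0126 0.0499] [0.061 0.06  0.008] z 0.0493
wrist heights [   0   78   55  149  134  171  208  664 2510   29   41  112   55    0
    0    0]
scene 299 [0.6253 0.016  0.0497] [0.06  0.061 0.007] z 0.0501
scene heights [  0  17  46   9  16  21  25  83 226   9  10  13   7   0   0   0]
```

View pics/c2.png

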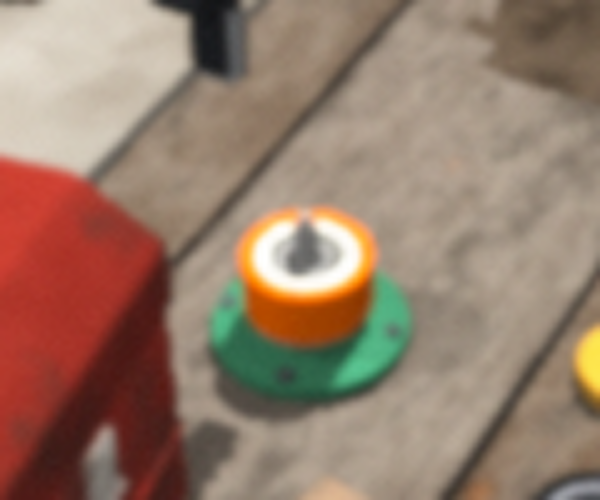

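Roller seated, top face at 50 mm (308,255), stud through. Next the collar.

{"op": "servo_tool", "data": {"motion": [[[-15.6, 4.2, 5, 0, -1], [-15.6, 4.2, 5, 0, -1], [-15.6, 4.2, 5, 0, -1], [-15.6, 4.2, 5, 0, -1], [-15.6, 4.2, 5, 0, -1]]]}}

```text
time_s: 13.0
eef_pos: [0.4715, -0.028, 0.129]
eef_rot: [-0.001, 1.0, -0.001, -0.002]
wrist_force: [1.2, -0.6, 0.2]
opening: 0.999
grasp_force: 0.0
```

{"op": "servo_tool", "data": {"motion": [[[0, 0, 0, 0, -1], [0, 0, 0, 0, -1], [0, 0, 0, 0, -1]]]}}

```text
time_s: 13.3
eef_pos: [0.4766, -0.0283, 0.1315]
eef_rot: [0.0, 1.0, 0.0, 0.001]
wrist_force: [0.2, 1.1, 0.2]
opening: 0.997
grasp_force: 0.0
```

```bash
python3 chk.py .012 .475 -.026
```

```text
[ 0.4766 -0.0283  0.1315] [2.e-04 1.e+00 4.e-04 7.e-04]
wrist 3438 [ 0.4762 -0.0277  0.0109] [0.056 0.054 0.006] z 0.0115
wrist heights [ 319 2679  796    0    0    0    0    0    0    0    0    0    0    0
    0    0]
scene 307 [ 0.4751 -0.0259  0.012 ] [0.055 0.059 0.008] z 0.0123
scene heights [ 84 148 179   0   0   0   0   0   0   0   0   0   0   0   0   0]
```

{"op": "servo_tool", "data": {"motion": [[[0, 0, 4, 0, -1], [0, 0, 8, 0, -1], [0, 0, 10, 0, -1], [0, 0, 10.5, 0, -1], [0, 0, 10.7, 0, -1]]]}}

```text
time_s: 13.9
eef_pos: [0.4754, -0.0281, 0.0237]
eef_rot: [-0.0, 1.0, 0.0, -0.0]
wrist_force: [-0.0, -0.4, 0.8]
opening: 0.998
grasp_force: 0.0
```

{"op": "servo_tool", "data": {"motion": [[[0, 0, 0, 0, -1], [0, 0, 0, 0, -1], [0, 0, 0, 0, -1]]]}}

```text
time_s: 14.2
eef_pos: [0.4762, -0.0285, 0.0251]
eef_rot: [0.0, 1.0, 0.0, 0.001]
wrist_force: [0.0, 0.0, 0.6]
opening: 1.001
grasp_force: 0.0
```

{"op": "servo_tool", "data": {"motion": [[[0, 0, 0.2, 0, 1], [0, 0, 0.2, 0, 1], [0, 0, 0.2, 0, 1], [0, 0, 0.2, 0, 1], [0, 0, 0.2, 0, 1]]]}}

```text
time_s: 14.7
eef_pos: [0.4754, -0.0283, 0.023]
eef_rot: [0.0, 1.0, 0.0, -0.0]
wrist_force: [-3.9, 1.6, 12.3]
opening: 0.629
grasp_force: 60.5
```

{"op": "servo_tool", "data": {"motion": [[[0, 0, -4, 0, 1], [0, 0, -9, 0, 1], [0, 0, -13, 0, 1], [0, 0, -13, 0, 1], [0, 0, -13, 0, 1]]]}}

```text
time_s: 15.2
eef_pos: [0.4757, -0.0284, 0.1528]
eef_rot: [0.0, 1.0, 0.0, 0.001]
wrist_force: [-0.2, -0.4, -1.5]
opening: 0.626
grasp_force: 63.8
```

```bash
python3 part.py 20 32 .028 p2
```

```text
tcp [ 0.4746 -0.028   0.1513] [-0.4 -0.4 -1.4]
97 z 0.1387 0.1968
side fit [ 0.4823 -0.0313] 94 extent centre [ 0.4722 -0.0408  0.1677] [0.047 0.066 0.058]
```

View pics/p2.png

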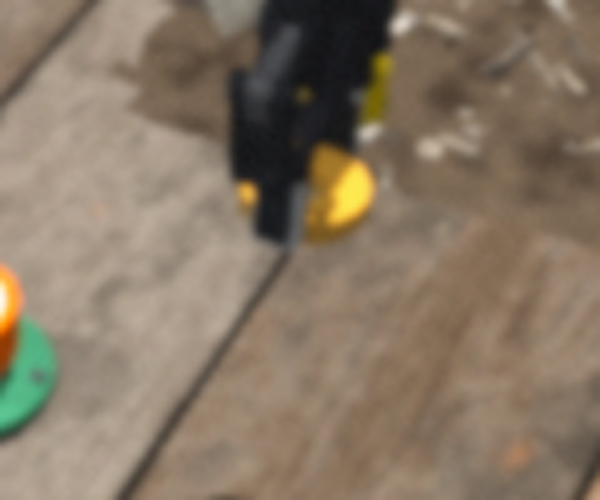

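The collar (345,190) looks possibly tilted or just shaded; measure its top plane with the wrist camera.

```bash
python3 - <<'E'
from w import *
o,c,T,X=wrist("w5")
h=cv2.cvtColor(c["pixels"],cv2.COLOR_RGB2HSV)
m=(h[...,0]>=18)&(h[...,0]<=34)&(h[...,1]>110)&(np.hypot(T[...,0],T[...,1])<.045)&(abs(T[...,2])<.06)
p=T[m];print(len(p),p.min(0),p.max(0))
A=np.c_[p[:,:2],np.ones(len(p))];print(np.linalg.lstsq(A,p[:,2],rcond=None))
print(np.histogram(p[:,2],12))
E
```

```text
10092 [-0.02732838 -0.02593885  0.00933766] [0.02871799 0.02798687 0.02290033]
(array([ 1.55026842e-02, -5.63316453e-05,  1.20087470e-02]), array([0.03358867]), np.int32(3), array([100.45963837,   1.49562608,   1.41386889]))
(array([ 285, 4589, 3974,  426,  156,  122,  107,  123,  123,  114,   59,
         14]), array([0.00933766, 0.01046788, 0.0115981 , 0.01272832, 0.01385855,
       0.01498877, 0.01611899, 0.01724922, 0.01837944, 0.01950966,
       0.02063989, 0.02177011, 0.02290033]))
```

View pics/w5.png

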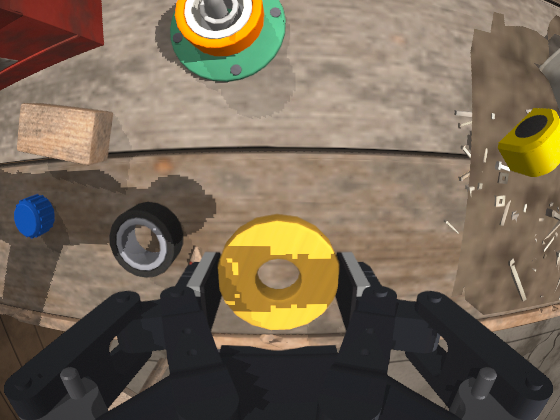

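Wrist view: collar (279,272) level and centred in the jaws; the dark band is shadow.

{"op": "servo_tool", "data": {"motion": [[[5, -1.4, 0, 0, 1], [10, -2.8, 0, 0, 1], [14, -4.1, 0, 0, 1], [15.1, -4.1, 0, 0, 1], [15.1, -4.1, 0, 0, 1]]]}}

```text
time_s: 15.8
eef_pos: [0.6262, 0.0134, 0.1488]
eef_rot: [-0.0, 1.0, 0.001, -0.002]
wrist_force: [-0.5, 0.6, -1.5]
opening: 0.625
grasp_force: 63.8
```

{"op": "servo_tool", "data": {"motion": [[[0, 0, 0, 0, 1], [0, 0, 0, 0, 1], [0, 0, 0, 0, 1]]]}}

```text
time_s: 16.1
eef_pos: [0.6251, 0.0125, 0.1517]
eef_rot: [-0.0, 1.0, -0.0, -0.001]
wrist_force: [0.7, -0.1, -2.1]
opening: 0.63
grasp_force: 63.8
```

```bash
python3 part.py 20 32 .028 p3; python3 - <<'E'
from w import *
o,c,T,X=wrist();h=cv2.cvtColor(c["pixels"],cv2.COLOR_RGB2HSV)
m=(h[...,0]>=18)&(h[...,0]<=34)&(h[...,1]>110)&(np.hypot(T[...,0],T[...,1])<.045)&(T[...,2]<.016)&(T[...,2]>0)
print("collar",np.round(circ(X[m],0),4)); print(o["eef_pos"])
m=(h[...,0]>=3)&(h[...,0]<=15)&(h[...,1]>130)&(abs(X[...,2]-.05)<.003)&(np.hypot(X[...,0]-.6265,X[...,1]-.013)<.06);print("roller",np.round(circ(X[m],0),4),m.sum())
m=(np.hypot(X[...,0]-.6265,X[...,1]-.013)<.016)&(X[...,2]>.052)&(X[...,2]<.08);p=X[m];print("stud",p.mean(0) if len(p) else 0,len(p))
E
```

```text
tcp [0.6254 0.0126 0.152 ] [ 0.1 -0.3 -0.6]
82 z 0.1391 0.143
side fit [0.6254 0.0126] 0 extent centre [0.618  0.0135 0.141 ] [0.041 0.041 0.004]
collar [0.6259 0.0117 0.0281]
[0.62543603 0.01255358 0.15202649]
roller [0.6337 0.0158 0.0295] 295
stud [0.63237006 0.01322509 0.05308728] 5
```

View pics/p3.png

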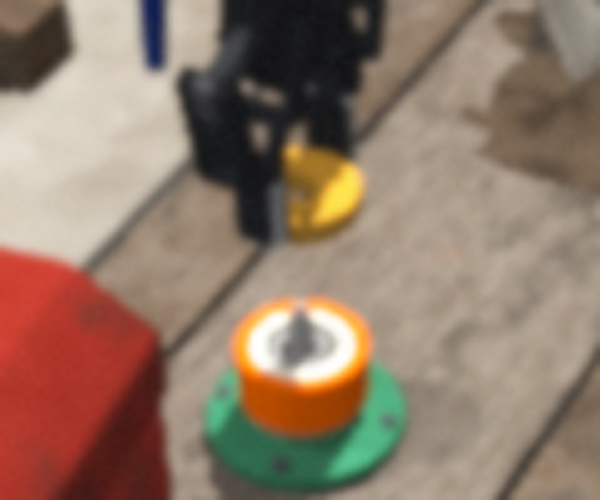

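{"op": "servo_tool", "data": {"motion": [[[0.1, -0.1, 2, 0, 1], [0.1, -0.1, 4, 0, 1], [0.1, -0.1, 5.5, 0, 1], [0.1, -0.1, 6.7, 0, 1], [0.1, -0.1, 7.4, 0, 1]]]}}

```text
time_s: 16.7
eef_pos: [0.6267, 0.0138, 0.0768]
eef_rot: [-0.0, 1.0, 0.0, -0.001]
wrist_force: [0.1, 0.4, -1.1]
opening: 0.627
grasp_force: 63.8
```

{"op": "servo_tool", "data": {"motion": [[[0, 0, 0, 0, 1], [0, 0, 0.2, 0, 1], [0, 0, 0.3, 0, 1], [0, 0, 0.3, 0, 1]]]}}

```text
time_s: 17.1
eef_pos: [0.6276, 0.0138, 0.0755]
eef_rot: [0.0, 1.0, 0.0, 0.0]
wrist_force: [-0.7, 0.3, -0.7]
opening: 0.625
grasp_force: 63.8
```

{"op": "servo_tool", "data": {"motion": [[[0, 0, 0.15, 0, 1], [0, 0, 0.15, 0, 1], [0, 0, 0.15, 0, -1], [0, 0, 0.15, 0, -1], [0, 0, 0.15, 0, -1]]]}}

```text
time_s: 17.6
eef_pos: [0.6274, 0.0138, 0.0737]
eef_rot: [0.0, 1.0, 0.0, 0.0]
wrist_force: [-0.4, 0.5, 0.3]
opening: 1.0
grasp_force: 0.0
```

{"op": "servo_tool", "data": {"motion": [[[0, 0, 0, 0, -1], [0, 0, 0, 0, -1], [0, 0, -5, 0, -1], [0, 0, -10, 0, -1], [0, 0, -11, 0, -1]]]}}

```text
time_s: 18.1
eef_pos: [0.6309, 0.0133, 0.1906]
eef_rot: [0.001, 1.0, 0.0, 0.005]
wrist_force: [1.1, 0.3, 0.7]
opening: 1.002
grasp_force: 0.0
```

```bash
python3 chk.py .062 .6265 .016
```

```text
[0.6309 0.0133 0.1906] [9.0e-04 1.0e+00 2.0e-04 5.5e-03]
wrist 3235 [0.6279 0.0129 0.062 ] [0.055 0.054 0.008] z 0.0615
wrist heights [   0    8    7    6   10   20   37   76  316  205 3122  107   52    0
    0    0]
scene 297 [0.6262 0.0154 0.062 ] [0.054 0.056 0.008] z 0.0623
scene heights [  0  20  51  15  31  36  33  38  71  71 265  16   4   0   0   0]
```

Collar is seated (top face at 62 mm, centred). Now the cap.

{"op": "servo_tool", "data": {"motion": [[[-5, -1, 0, 0, -1], [-10, -3, 0, 0, -1], [-14, -6, 0, 0, -1], [-16, -10, 0, 0, -1], [-16, -14, 2, 0, -1]]]}}

```text
time_s: 18.7
eef_pos: [0.4646, 0.1548, 0.1633]
eef_rot: [-0.0, 1.0, -0.0, 0.0]
wrist_force: [0.9, -0.2, -0.2]
opening: 1.0
grasp_force: 0.0
```

{"op": "servo_tool", "data": {"motion": [[[0, -4, 1, 0, -1], [0, -6.5, 2, 0, -1], [0, -6.5, 3, 0, -1], [0, -6.5, 3, 0, -1], [0, -6.5, 3, 0, -1]]]}}

```text
time_s: 19.2
eef_pos: [0.4664, 0.2178, 0.1323]
eef_rot: [0.0, 1.0, -0.0, -0.001]
wrist_force: [0.8, -0.8, -0.4]
opening: 0.999
grasp_force: 0.0
```

```bash
python3 chk.py .03 .4671 .2217
```

```text
[0.4664 0.2178 0.1323] [ 4.0e-04  1.0e+00 -2.0e-04 -1.3e-03]
wrist 1952 [0.4683 0.2188 0.029 ] [0.037 0.036 0.006] z 0.0295
wrist heights [ 512   73   73  118 1772  393    0    0    0    0    0    0    0    0
    0    0]
scene 253 [0.4678 0.2223 0.0297] [0.038 0.036 0.007] z 0.0302
scene heights [196  40  33  38 137 145   0   0   0   0   0   0   0   0   0   0]
```

{"op": "servo_tool", "data": {"motion": [[[0.2, -0.1, 4, 0, -1], [0.2, -0.1, 8, 0, -1], [0.2, -0.1, 10, 0, -1], [0.2, -0.1, 10.2, 0, -1], [0.2, -0.1, 10.2, 0, -1]]]}}

```text
time_s: 19.8
eef_pos: [0.4696, 0.2192, 0.0319]
eef_rot: [0.0, 1.0, -0.0, 0.0]
wrist_force: [0.1, 0.3, 0.7]
opening: 1.002
grasp_force: 0.0
```

{"op": "servo_tool", "data": {"motion": [[[0, 0, 0, 0, 1], [0, 0, 0, 0, 1], [0, 0, 0, 0, 1], [0, 0, 0, 0, 1], [0, 0, 0, 0, 1]]]}}

```text
time_s: 20.3
eef_pos: [0.4701, 0.22, 0.0328]
eef_rot: [-0.0, 1.0, 0.0, 0.001]
wrist_force: [-0.6, -0.7, 6.6]
opening: 0.412
grasp_force: 60.0
```

{"op": "servo_tool", "data": {"motion": [[[0, 0, -4, 0, 1], [0, 0, -9, 0, 1], [0, 0, -14, 0, 1], [0, 0, -14, 0, 1], [0, 0, -14, 0, 1]]]}}

```text
time_s: 20.8
eef_pos: [0.47, 0.2201, 0.1732]
eef_rot: [-0.0, 1.0, 0.0, 0.002]
wrist_force: [0.3, -1.1, -1.0]
opening: 0.415
grasp_force: 60.4
```

```bash
cat > cap.py <<'E'
from w import *
o,c,T,X=wrist(sys.argv[1]);h=cv2.cvtColor(c["pixels"],cv2.COLOR_RGB2HSV)
m=(h[...,0]>=95)&(h[...,0]<=125)&(h[...,1]>130)&(np.hypot(T[...,0],T[...,1])<.035)&(T[...,2]<.04)&(T[...,2]>-.02)
p=T[m];zt=np.percentile(p[:,2],30);q=p[p[:,2]<zt+.004];A=np.c_[q[:,:2],np.ones(len(q))]
print(o["eef_pos"].round(4),"cap tool",np.round(circ(q,0),4),"top z",zt,"slope",np.linalg.lstsq(A,q[:,2],rcond=None)[0],len(q))
E
python3 cap.py w6;python3 part.py 100 125 .02
```

```text
[0.47   0.2201 0.1732] cap tool [-0.0008  0.0013  0.0194] top z 0.003150627244479502 slope [0.03967867 0.00232173 0.00350803] 4926
tcp [0.468  0.2196 0.1702] [-0.2  0.3 -1.6]
297 z 0.1422 0.2172
side fit [0.4714 0.2263] 292 extent centre [0.4638 0.2246 0.1797] [0.036 0.048 0.075]
```

View pics/w6.png

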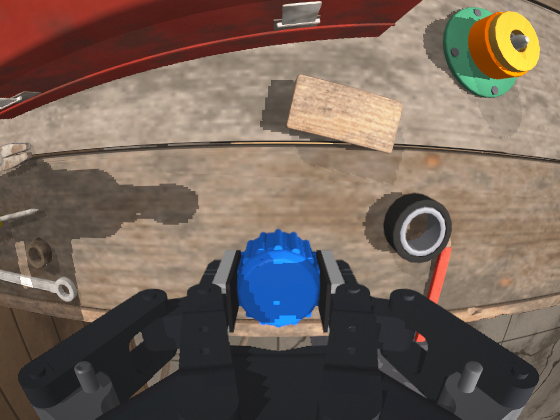

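Wrist view: cap (279,280) square in the jaws; the stack on the stand (515,42) is intact; block and black roller undisturbed.

{"op": "servo_tool", "data": {"motion": [[[0, 5, 0, 0, 1], [0, 10, 0, 0, 1], [0, 15, 0, 0, 1], [3, 18.5, 0, 0, 1], [7, 20.6, 0, 0, 1]]]}}

```text
time_s: 21.4
eef_pos: [0.5374, 0.0114, 0.1691]
eef_rot: [-0.0, 1.0, -0.001, -0.002]
wrist_force: [0.6, -0.0, 1.0]
opening: 0.411
grasp_force: 60.5
```

{"op": "servo_tool", "data": {"motion": [[[5, 0, 0, 0, 1], [8.9, 0, 0, 0, 1], [8.9, 0, 0, 0, 1], [8.9, 0, 0, 0, 1], [8.9, 0, 0, 0, 1]]]}}

```text
time_s: 21.9
eef_pos: [0.6264, 0.0142, 0.1695]
eef_rot: [-0.0, 1.0, 0.0, -0.002]
wrist_force: [0.1, 0.6, -0.4]
opening: 0.411
grasp_force: 60.5
```

```bash
python3 cap.py w7;python3 part.py 100 125 .02 p7
```

```text
[0.6264 0.0142 0.1695] cap tool [-0.0005  0.0011  0.0197] top z 0.0031749032903507363 slope [0.03908649 0.0011983  0.00353721] 4924
tcp [0.6269 0.0142 0.1708] [ 0.5  0.3 -0.6]
194 z 0.1415 0.196
side fit [0.6286 0.0192] 188 extent centre [0.6208 0.0179 0.1688] [0.035 0.047 0.055]
```

View pics/p7.png

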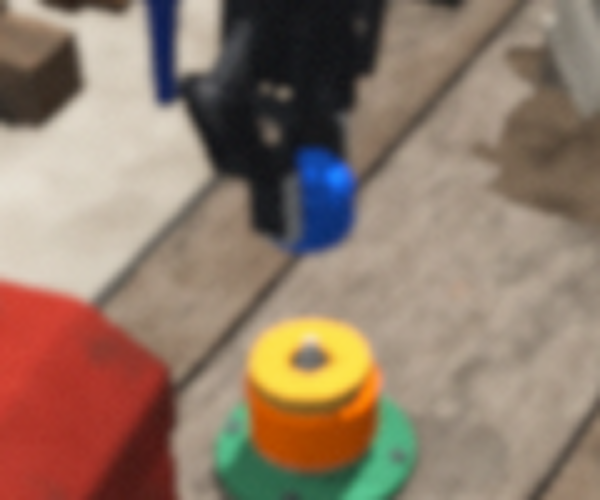

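Cap (325,200) sits above the stud tip (310,350); lowering.

{"op": "servo_tool", "data": {"motion": [[[0, 0.05, 2, 0, 1], [0, 0.05, 4, 0, 1], [0, 0.05, 5.5, 0, 1], [0, 0.05, 6.5, 0, 1], [0, 0.05, 7, 0, 1]]]}}

```text
time_s: 22.5
eef_pos: [0.6275, 0.0135, 0.1006]
eef_rot: [-0.0, 1.0, 0.0, -0.001]
wrist_force: [-0.2, -0.4, -0.9]
opening: 0.417
grasp_force: 60.5
```

{"op": "servo_tool", "data": {"motion": [[[0, 0, 0, 0, 1], [0, 0, 0.2, 0, 1], [0, 0, 0.3, 0, 1], [0, 0, 0.3, 0, 1]]]}}

```text
time_s: 22.9
eef_pos: [0.6285, 0.0133, 0.0989]
eef_rot: [0.0, 1.0, 0.0, 0.0]
wrist_force: [0.8, 0.0, -0.6]
opening: 0.416
grasp_force: 60.5
```

{"op": "servo_tool", "data": {"motion": [[[0, 0, 0.2, 0, 1], [0, 0, 0.3, 0, 1], [0, 0, 0.35, 0, 1], [0, 0, 0.35, 0, 1]]]}}

```text
time_s: 23.3
eef_pos: [0.6282, 0.0133, 0.0949]
eef_rot: [-0.0, 1.0, 0.0, -0.0]
wrist_force: [0.3, 0.3, -0.2]
opening: 0.415
grasp_force: 60.5
```

{"op": "servo_tool", "data": {"motion": [[[0, 0, 0, 0, -1], [0, 0, 0, 0, -1], [0, 0, 0, 0, -1], [0, 0, 0, 0, -1], [0, 0, -3, 0, -1]]]}}

```text
time_s: 23.8
eef_pos: [0.6249, 0.0138, 0.1208]
eef_rot: [-0.001, 1.0, 0.0, -0.004]
wrist_force: [-0.4, -0.2, -0.5]
opening: 1.002
grasp_force: 0.0
```

{"op": "servo_tool", "data": {"motion": [[[0, 0, -4, 0, -1], [0, 0, -9, 0, -1], [-3, 0, -9, 0, -1], [-6, 0, -9, 0, -1], [-6, 0, -9, 0, -1]]]}}

```text
time_s: 24.3
eef_pos: [0.5652, 0.0138, 0.2148]
eef_rot: [-0.0, 1.0, 0.0, -0.001]
wrist_force: [-0.9, 0.5, -0.7]
opening: 1.0
grasp_force: 0.0
```

```bash
python3 chk.py .092 .6265 .016 c4; python3 - <<'E'
from h import *
from bench import ctrl
s=ctrl.camera("scene");Y=cloud(s)
for k,(x,y,z) in dict(old=(.4468,.0893,.03),block=(.5475,.1688,.034),tape=(.5417,-.2593,.06)).items():
  p=Y[(np.hypot(Y[...,0]-x,Y[...,1]-y)<.06)&(abs(Y[...,2]-z)<.004)];print(k,p.mean(0).round(4),((p.min(0)+p.max(0))/2).round(4))
E
```

```text
[0.5652 0.0138 0.2148] [-2.0e-04  1.0e+00  3.0e-04 -1.2e-03]
wrist 1889 [0.6256 0.0125 0.091 ] [0.037 0.036 0.006] z 0.0915
wrist heights [   0    0    0    0    0    0    0    6  264   43 1336    0    0    0
  429 1668]
scene 149 [0.6243 0.0163 0.0916] [0.039 0.04  0.007] z 0.0922
scene heights [  0  21  50  12  37  41  34  32  78  51 129  32  38  37  53 133]
old [0.4465 0.0909 0.0301] [0.4466 0.0894 0.0299]
block [0.5467 0.17   0.0343] [0.5474 0.1678 0.0338]
tape [ 0.5398 -0.2595  0.0593] [ 0.5396 -0.2616  0.0597]
```

View pics/c4.png

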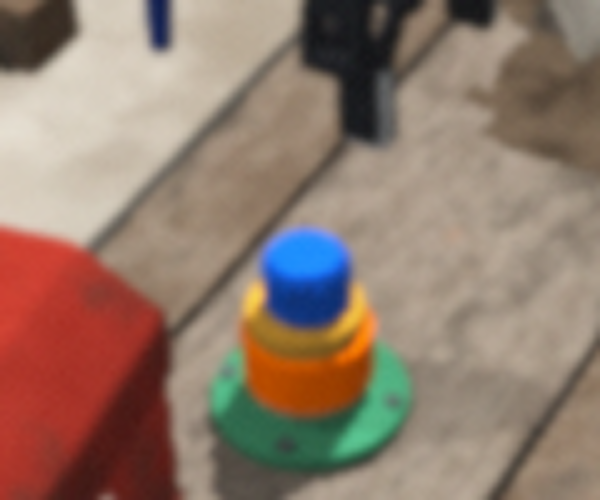

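The full stack is seated: cap (305,280) on collar on roller, top at 92 mm as expected, gripper clear, and the bystander objects unmoved.

```bash
python3 -c "
from bench import ctrl
print(ctrl.hand_in())"
```

```text
the job is handed in; nothing more can be done
None
```

The guide roller is assembled on the stud in the order asked (bush, orange roller, collar, cap). Each part measured at its seated height, the scrap roller, tape and block were not moved, and the job was handed in at about 24 s.

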